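# Pop out the key case and stop it with the other finger

## Robot

A 6-joint arm with a two-finger parallel gripper is mounted at the origin on the work surface. World frame = base frame: x ahead of the robot, y to its left, z up, the work surface at z = 0. Lengths are in m, angles in degrees, forces in N, time in s.
With the tool pointing down it reaches from about 0.3 to 0.75 m from the base axis. Payload 8.5 kg.
Tool frame: the origin (TCP) lies between the finger pads; the fingertips stand 19 mm ahead of it and the grasp point (between the pads) is the TCP; z points along the fingers, y is the direction in which the jaws open and shut (so a half turn about z gives the same grasp; the last joint's range is limited). The gripper opens to 85 mm and grips with 20 to 120 N. Pads are 22 mm wide; open, the fingers measure 114 mm over their backs; the gripper's body (76 mm by 85 mm) begins 54 mm behind the grasp point. The pads swing forward as they close: fully open they stand 13 mm farther back than shut.
Start: joints at [62.493, 21.807, 74.336, -0, 83.858, -12.336], TCP at [0.144, 0.531, 0.25] pointing down, gripper open.
Joint ranges: [-178.18, 178.18], [-50.72, 133.34], [12.68, 142.11], [-81.47, 261.47], [9.98, 163.14], [-165.26, 165.26]. Speed limits (degrees/s): [136.94, 136.94, 180, 180, 180, 180].

## Interface

Orientations are given as a 3x3 rotation matrix whose columns are the frame's x, y, z axes.
In Python, from rig import env gives the robot as it stands.
- The arm moves only by the shell command python3 -m pendant 'ROWS' [OPENING] [FORCE]. ROWS is JSON, a list of rows, each a list of 2 entries, a list of its own where there are three numbers: the shift along the tool's x, y, z scaled (see below), then the turn, a rotation vector about the tool's x, y, z scaled (see below). A call has 1 to 20 rows; each row shifts and turns the commanded pose from where the row before left it, along the tool's axes as they then stand; what a row does not reach is not made up. The controller multiplies each number of a shift by 0.1 m and each number of a turn by pi/2 rad. A row lasts 1/8 s, in which the tool goes at most 62.5 mm and 10.7 degrees, less where a joint would pass 70% of its speed; a pose out of reach is approached as far as the arm can. A call with a number of a shift or a turn outside -1 to 1 is refused whole. A call with a gripper value outside its range is refused whole. OPENING is the gripper command: -1 is shut, 1 is fully open, values between are in proportion, set as the call begins (- or left out, the last holds). The fingers move at their own pace and stop on an object; FORCE is the grip in N (left out, the last holds). Time passes only in rows, so rows that do not move let the fingers close. It gives the time, the measured TCP pose, the force and the opening at its end, in the units of the state.
- env.observe(): the state, without advancing time (a new reading comes with each control period).
- env.get_image(name): name is "side" or "top"; returns a dict with "image" (384x512x3 uint8, red, green, blue), "K" (3x3 intrinsics, pixels), "distortion" ([k1, k2, p1, p2, k3] as OpenCV has them; the pictures are not rectified), "R" (3x3) and "t" (3): a world point X has camera coordinates R X + t. Camera axes: x right, y down, z forward; pixel columns grow to the right and rows downward; lengths in m; the calibration is good to about 2 mm. A picture is of the moment at which its call begins. There is no depth.
- env.close_job(): hands the job in, once; it reports no verdict.
The state is a dict: "time_s": time; "q": joint angles; "qvel": joint speeds; "joint_efforts": joint torques, N m; "position": TCP position; "tool_rot": TCP orientation; "ft_force": force on the tool from outside, world axes, zero at the start; "wrist_torque": the same for the moment, N m; "grip_width": finger opening in m.
Only numpy, scipy, OpenCV 4.12 (cv2) and the standard library are available. Lean on these libraries where they do the work, as an engineer would, in place of code of your own. Each camera call takes 0.05 s, during which the arm holds its last target.

## Task

On the silver keyring holder, press the square spring button down with one finger to pop the grey key case out along its lane, with the other finger standing in the lane so that the case runs against it and is stopped before it slides off the open end. The case must only be touched, never lifted, and the other things on the cabinet stay where they are. Finish while holding: the button still pressed down by the one finger and the case still trapped on the holder, pressing against the other.

Things in the scene. Friction and masses are not known exactly. Their poses are not given: they have to be found in the camera images.
- dock: silver metal keyring holder, fixed. Origin on the cabinet top under the base, z up, x = the way the case pops out. Base x -85..+55, y -62..+62 mm, deck 22 mm high, lip sloping down to x = +80. Spring housing 46 mm high at x -83..-49, y -53..-7, thin rod behind it to x = -113. Hook rail 69 mm high at x = -78, y +10..+56. Button at x = +22, y = +32; lane along x at y = -30.
- keycase: loose grey plastic block 36 (x) x 30 (y) x 28 (z) mm, about 80 g, small steel ring on top near the rear (to 43 mm). Origin at the centre of its underside, x along the lane. Starts on the deck at about x -20, y -30, z 22 mm in the holder's frame (front face at x = -2). Unstopped, it is pushed about 60 mm to +x within a second, over the open end; up to 30 mm of travel it counts as trapped.
- lane_stop (a point): point on the deck in the middle of the lane, 24 mm ahead of the key case's front face, level with the button along the holder's y and 62 mm from its centre: with one fingertip on the button the other stands here. The lane is 34 mm wide between guides 6 mm high, and open ahead; it ends 33 mm farther along x. Same axes as the holder.
- eject_button (a joint): travel of the holder's square push button, m: 0 up, 0.008 fully down. A spring brings it up (about 1.5 N at the top, 4.5 N fully down); at about 4.5 mm down it unlatches the ejector.
- button_top (a point): centre of the top face of the square steel button (28 x 28 mm), 42 mm above the cabinet top when up and 34 mm when fully down (12 mm above the deck, and so 16 mm below the top of the key case); moves with the button.
- kicker (a joint): travel of the spring ejector plate behind the key case, m: 0 latched, up to 0.065 along the holder's +x. Once unlatched it pushes the case at about 0.1 m/s with 2 to 4 N, and keeps pushing it against whatever stops it.
- clipbox: clear plastic box with clip-on lid, 166 x 121 x 68 mm, loose bystander; origin at the centre of its underside
- cup: red hard silicone cup, 70 mm wide and 70 mm high, loose bystander near the holder; origin at the centre of its underside
- rabbit: small white porcelain rabbit, 52 mm wide and 74 mm high, loose bystander near the holder; origin at the centre of its underside
- brush: white plastic clothes brush lying bristles down, 190 x 46 x 38 mm, handle along its -x, loose bystander; origin on the cabinet top under the back of its head
- glasses_case: blue glasses case, 155 x 62 x 42 mm, loose bystander; origin at the centre of its underside
- jar: amber glass jar with a steel cap, 60 mm wide and 75 mm high, loose bystander; origin at the centre of its underside
- bowl: blue ceramic bowl, 110 mm wide and 40 mm high, loose bystander; origin at the centre of its underside

How it is judged (in metres and radians):
On the way, in this order (a step that is already met when the one before it is completed fails the run):
1. the button is pressed while the key case is still in its place (value of joint eject_button above 0.003 m and value of joint kicker below 0.008 m and x of keycase in the frame of dock below -0.0145 m).
2. the popped key case is stopped by a finger on the lane with the button held down (value of joint each of eject_button, kicker above 0.004 m and x of keycase in the frame of dock between -0.014 and 0.014 m and contact force between the fingers and keycase above 0.4 N), for 0.3 s.
At the end, for the whole second after the job is handed in: Button held more than 4 mm down, ejector released; key case upright and still in the lane, its origin at x -14 to +14 mm in the holder's frame (6 to 34 mm out), a finger bearing on it with over 0.4 N; every bystander within 20 mm of its start (all of step 2 and y of keycase in the frame of dock between -0.042 and -0.018 m and z of keycase in the frame of dock between 0.018 and 0.028 m and angle between keycase's own z axis and vertical below 0.2 rad and linear speed of keycase below 0.02 m/s and not (distance of clipbox from where it was at the start of the episode above 0.02 m) and not (distance of cup from where it was at the start of the episode above 0.02 m) and not (distance of rabbit from where it was at the start of the episode above 0.02 m) and not (distance of brush from where it was at the start of the episode above 0.02 m) and not (distance of glasses_case from where it was at the start of the episode above 0.02 m) and not (distance of jar from where it was at the start of the episode above 0.02 m) and not (distance of bowl from where it was at the start of the episode above 0.02 m)); the arm keeps its last pose, push and grip.
It fails at once if the key case slides away: more than about 40 mm along the lane (x of keycase in the frame of dock above 0.02 m).
It fails at once if the key case is lifted more than 10 mm off the deck (z of keycase in the frame of dock above 0.032 m).
It fails at once if the key case is tipped over (angle between keycase's own z axis and vertical above 0.5 rad).
It fails at once if another thing is moved more than 20 mm or knocked over (distance of any of clipbox, cup, rabbit, brush, glasses_case, jar, bowl from where it was at the start of the episode above 0.02 m or angle between any of clipbox, cup, rabbit, brush, glasses_case, jar, bowl's own z axis and vertical above 0.4 rad).
It also fails if it takes over 38 s, if anything falls off the work surface, if the arm or the gripper's body presses on something with over 40 N, if the wrist force passes 120 N, or if a joint passes its speed limit or range.

## Working session

There is one attempt and no reset: what is moved stays moved. The work goes in short steps, Python scripts to look and compute and a shell command to move; the robot and the scene stay as the last step left them, time stands still between calls to the robot, and variables do not carry over. Pictures are saved under pics/ and viewed, and the job is handed in when it is done.

```bash
ls; mkdir -p pics; python3 - <<'E'
from rig import env
import cv2,json
for n in("side","top"):
    d=env.get_image(n); cv2.imwrite(f"pics/{n}0.png",d["image"][:,:,::-1]); print(n,d["K"],d["distortion"],d["R"],d["t"])
s=env.observe(); print(s)
E
```

```text
pics
side [[360.61779678   0.         256.10882407]
 [  0.         360.61779678 188.21200788]
 [  0.           0.           1.        ]] [0.00951603 0.         0.         0.         0.        ] [[-0.93849149 -0.34501047  0.0141954 ]
 [-0.24663219  0.64097824 -0.72685587]
 [ 0.24167394 -0.68564909 -0.68664331]] [0.58722187 0.19588445 1.03043586]
top [[459.20365271   0.         252.69645109]
 [  0.         459.20365271 184.60075747]
 [  0.           0.           1.        ]] [-0.18879466  0.          0.          0.          0.        ] [[-0.00629971 -0.9999445   0.00844439]
 [-0.98756414  0.00489469 -0.15714044]
 [ 0.15709038 -0.00932932 -0.98754016]] [0.01086859 0.61321527 1.35328806]
{'time_s': 0.1, 'q': array([ 6.24932711e+01,  2.18369239e+01,  7.43812482e+01, -1.20950422e-04,
        8.38583133e+01, -1.23351231e+01]), 'qvel': array([ 0.00394641, -0.1808309 , -0.0573119 ,  0.01411374,  0.11834501,
        0.0285632 ]), 'joint_efforts': array([ 5.19099209e-03, -4.49222410e+01, -2.31661499e+01, -8.01131500e-05,
        3.62163788e-03, -4.48641913e-05]), 'position': array([0.14381846, 0.53060249, 0.24977051]), 'tool_rot': array([[-9.65146282e-01,  2.61710291e-01, -6.14676044e-04],
       [ 2.61710860e-01,  9.65145596e-01, -1.18498765e-03],
       [ 2.83128416e-04, -1.30455382e-03, -9.99999109e-01]]), 'ft_force': array([-0.58792122, -0.45575523,  0.31817112]), 'wrist_torque': array([-0.00217728, -0.05178636,  0.05334615]), 'grip_width': 0.08509190188498947}
```

View pics/side0.png

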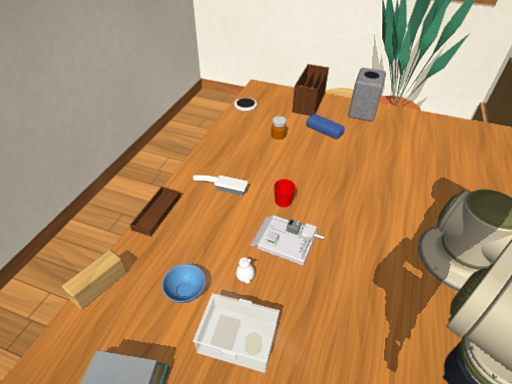

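View pics/top0.png

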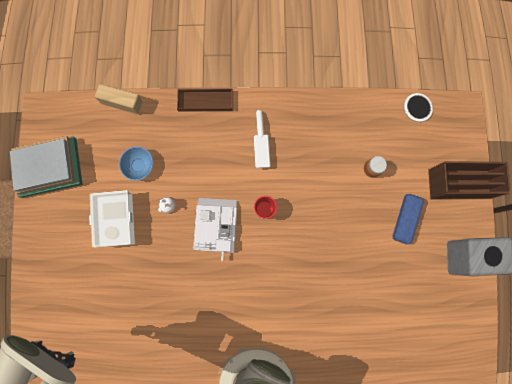

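```bash
python3 - <<'E'
import cv2
t=cv2.imread("pics/top0.png");s=cv2.imread("pics/side0.png")
cv2.imwrite("pics/top0z.png",cv2.resize(t[185:270,150:285],None,fx=5.9,fy=5.9,interpolation=cv2.INTER_CUBIC))
cv2.imwrite("pics/side0z.png",cv2.resize(s[170:290,220:340],None,fx=5,fy=5,interpolation=cv2.INTER_CUBIC))
E
```

```text
(no output)
```

View pics/top0z.png

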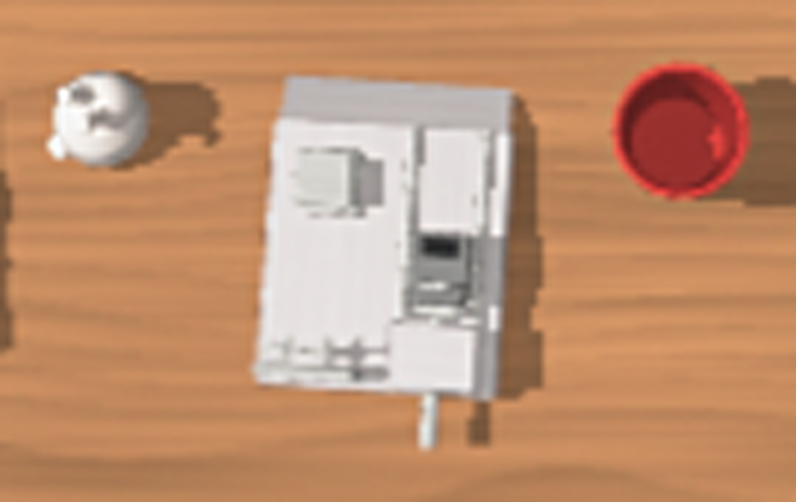

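View pics/side0z.png

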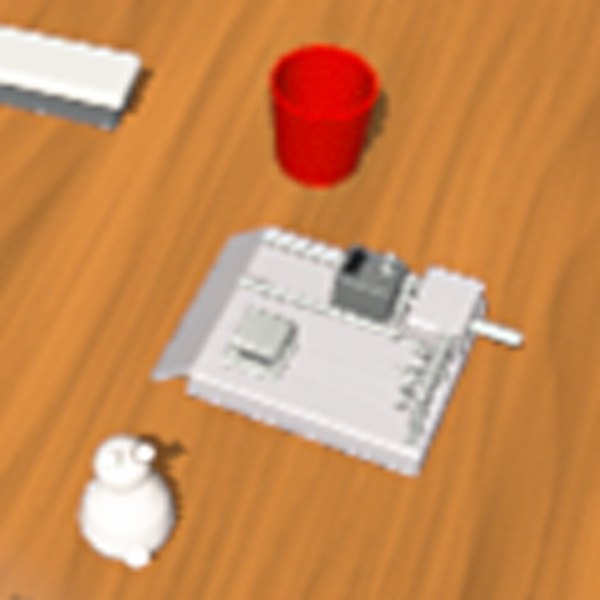

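```bash
cat > h.py <<'E'
import numpy as np,cv2
from rig import env
def cam(n):
    return env.get_image(n)
def ray(d,px):
    u=cv2.undistortPoints(np.array([[px]],float),np.array(d["K"]),np.array(d["distortion"]))[0,0]
    R=np.array(d["R"]);t=np.array(d["t"])
    return -R.T@t, R.T@np.array([u[0],u[1],1.])
def plane(d,px,z):
    o,v=ray(d,px); return o+v*(z-o[2])/v[2]
def proj(d,X):
    r=cv2.Rodrigues(np.array(d["R"]))[0]
    return cv2.projectPoints(np.array(X,float).reshape(-1,3),r,np.array(d["t"]),np.array(d["K"]),np.array(d["distortion"]))[0][:,0]
def fit(W,L):
    # 2D rigid local->world
    W=np.array(W);L=np.array(L);wc=W.mean(0);lc=L.mean(0)
    a=W-wc;b=L-lc
    th=np.arctan2((b[:,0]*a[:,1]-b[:,1]*a[:,0]).sum(),(b*a).sum())
    R=np.array([[np.cos(th),-np.sin(th)],[np.sin(th),np.cos(th)]])
    t=wc-R@lc
    return th,R,t,np.linalg.norm(W-(L@R.T+t),axis=1)
E
python3 - <<'E'
from h import *
T=cam("top");S=cam("side")
tz=lambda p:((p[0]+.5)/5.9-.5+150,(p[1]+.5)/5.9-.5+185)
sz=lambda p:((p[0]+.5)/5-.5+220,(p[1]+.5)/5-.5+170)
for nm,D,f,pts in(("top",T,tz,[((278,120),(55,62,22)),((512,130),(55,-62,22)),((257,382),(-85,62,22)),((495,399),(-85,-62,22)),((287,78),(80,62,0)),((513,91),(80,-62,0)),((428,448),(-113,-30,30)),((329,180),(22,32,42)),((434,357),(-66,-30,46))]),
 ("side",S,sz,[((190,380),(55,62,22)),((418,460),(-85,62,22)),((263,234),(55,-62,22)),((155,378),(80,62,0)),((263,331),(22,32,42))])):
    W=[plane(D,f(p),l[2]/1000)[:2] for p,l in pts];L=[np.array(l[:2])/1000 for p,l in pts]
    th,R,t,r=fit(W,L);print(nm,np.degrees(th),t,(r*1000).round(1))
    for l in [(22,32,42),(22,-30,22),(-2,-30,50)]:print((R@np.array(l[:2])/1000+t).round(4))
    for p,l in pts:
        if l[0]==22:print("button direct",plane(D,f(p),.042))
E
```

```text
top -3.7006915251428234 [0.49728421 0.12317074] [1.7 0.8 1.3 0.5 1.8 2.1 1.4 1.8 0.5]
[0.5213 0.1537]
[0.5173 0.0918]
[0.4934 0.0934]
button direct [0.52112482 0.15191715 0.042     ]
side -3.551091885956938 [0.49687341 0.12494927] [3.4 2.5 5.9 6.7 2.5]
[0.5208 0.1555]
[0.517  0.0936]
[0.493  0.0951]
button direct [0.52143077 0.15314989 0.042     ]
```

```bash
python3 -m pendant '[[[0,0,0],[0,0,-0.064]],[[0,0,0],[0,0,-0.064]],[[-0.286,-0.274,0],[0,0,0]],[[-0.286,-0.274,0],[0,0,0]],[[-0.286,-0.274,0],[0,0,0]],[[-0.286,-0.274,0],[0,0,0]],[[-0.286,-0.274,0],[0,0,0]],[[-0.286,-0.274,0],[0,0,0]],[[-0.286,-0.274,0],[0,0,0]],[[-0.286,-0.274,0],[0,0,0]],[[-0.286,-0.274,0],[0,0,0]],[[-0.286,-0.274,0],[0,0,0]],[[-0.286,-0.274,0],[0,0,0]],[[-0.286,-0.274,0],[0,0,0]],[[-0.286,-0.274,0],[0,0,0]],[[-0.286,-0.274,0],[0,0,0]],[[0,0,0],[0,0,0]],[[0,0,0],[0,0,0]]]' 0.12 20
python3 - <<'E'
from h import *
for n in("side","top"):
    d=cam(n);cv2.imwrite(f"pics/{n}1.png",d["image"][:,:,::-1])
s=env.observe();print(s)
t=cv2.imread("pics/top1.png");s=cv2.imread("pics/side1.png")
cv2.imwrite("pics/side1z.png",cv2.resize(s[130:290,220:380],None,fx=3.7,fy=3.7,interpolation=cv2.INTER_CUBIC))
E
```

```text
time_s: 2.45
position: [0.5186, 0.1228, 0.2501]
tool_rot: [[-0.998, 0.064, -0.001], [0.064, 0.998, 0.0], [0.001, 0.0, -1.0]]
ft_force: [-0.3, 0.9, 0.0]
grip_width: 0.0476
{'time_s': 2.55, 'q': array([ 6.29009254e-01,  2.00894734e+01,  7.70197341e+01,  8.16549881e-03,
        8.29037800e+01, -8.57761886e+01]), 'qvel': array([ 0.24941732, -0.12535792, -0.13723538, -0.04450553,  0.00682237,
       -0.20728577]), 'joint_efforts': array([-4.76190168e-01, -4.26475632e+01, -2.30003303e+01, -1.15376950e-02,
       -7.04748716e-03,  3.99509619e-03]), 'position': array([0.51846697, 0.12323292, 0.25039795]), 'tool_rot': array([[-9.98031289e-01,  6.27175805e-02, -2.28214145e-04],
       [ 6.27175499e-02,  9.98031307e-01,  1.38926211e-04],
       [ 2.36477978e-04,  1.24339673e-04, -9.99999964e-01]]), 'ft_force': array([-0.83559256, -0.8242967 ,  0.01062611]), 'wrist_torque': array([0.05070964, 0.00580168, 0.0560407 ]), 'grip_width': 0.04775125273185697}
```

```bash
python3 -m pendant '[[[-0.02,0,0.3],[0,0,0]],[[0,0,0.3],[0,0,0]],[[0,0,0.3],[0,0,0]],[[0,0,0.3],[0,0,0]],[[0,0,0.3],[0,0,0]],[[0,0,0.1],[0,0,0]],[[0,0,0],[0,0,0]],[[0,0,0],[0,0,0]]]'
python3 - <<'E'
from h import *
for n in("side","top"):
    d=cam(n);cv2.imwrite(f"pics/{n}2.png",d["image"][:,:,::-1])
t=cv2.imread("pics/top2.png");s=cv2.imread("pics/side2.png")
cv2.imwrite("pics/side2z.png",cv2.resize(s[150:280,220:360],None,fx=5,fy=5,interpolation=cv2.INTER_CUBIC)[:600])
cv2.imwrite("pics/top2z.png",cv2.resize(t[185:270,150:285],None,fx=5.9,fy=5.9,interpolation=cv2.INTER_CUBIC))
E
```

```text
time_s: 3.55
position: [0.5216, 0.1226, 0.0915]
tool_rot: [[-0.998, 0.063, 0.002], [0.063, 0.998, 0.0], [-0.002, 0.0, -1.0]]
ft_force: [1.2, 1.0, 0.5]
grip_width: 0.0478
```

View pics/side2z.png

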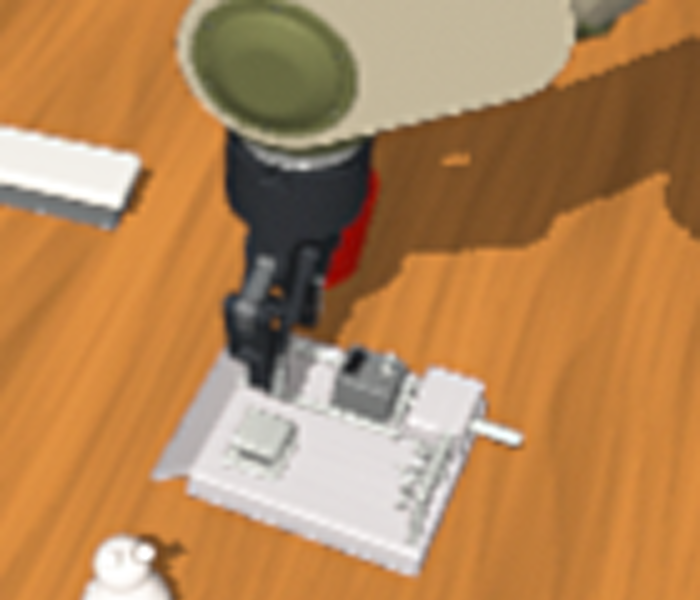

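View pics/top2z.png

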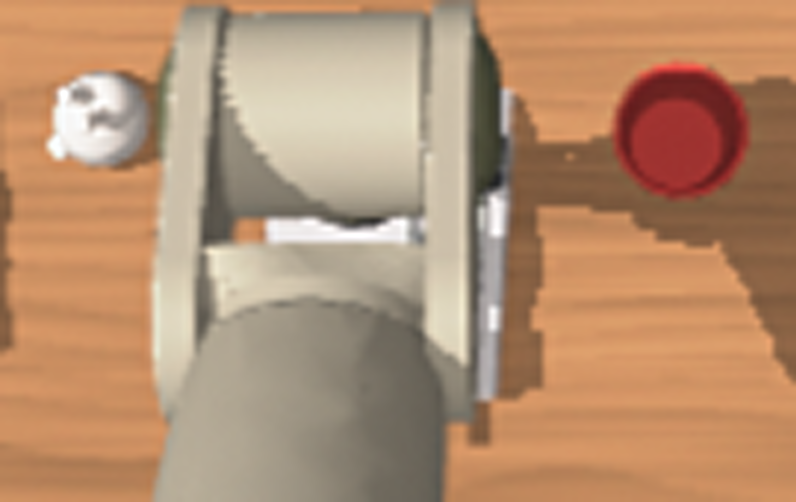

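The side view shows the button finger's tip at zoom (262, 388), standing above and beyond the button at (263, 437). I'll check this against the predicted tip position.

```bash
python3 - <<'E'
from h import *
S=cam("side");s=env.observe();p=s["position"];R=s["tool_rot"];print(p)
for sg in(1,-1):
  for f in (8,14,19):
    for y in (.024,.031,.038):
      X=p+R@np.array([0,sg*y,f/1000]); q=proj(S,X)[0]; print(sg,f,y,((q-[220,150]+.5)*5-.5).round())
X=p+R@np.array([0,.031,.014]);c=plane(S,(262.5/5-.4+220,388.5/5-.4+150),X[2]);print(c,X)
E
```

```text
[0.52142794 0.12239865 0.09118112]
1 8 0.024 [268. 374.]
1 8 0.031 [263. 383.]
1 8 0.038 [258. 392.]
1 14 0.024 [267. 381.]
1 14 0.031 [262. 390.]
1 14 0.038 [258. 399.]
1 19 0.024 [267. 387.]
1 19 0.031 [262. 396.]
1 19 0.038 [257. 405.]
-1 8 0.024 [299. 316.]
-1 8 0.031 [303. 308.]
-1 8 0.038 [308. 300.]
-1 14 0.024 [298. 323.]
-1 14 0.031 [303. 315.]
-1 14 0.038 [307. 307.]
-1 19 0.024 [298. 329.]
-1 19 0.031 [302. 321.]
-1 19 0.038 [306. 313.]
[0.52363041 0.15239911 0.07718476] [0.52342422 0.15333595 0.07718476]
```

```bash
python3 -m pendant '[[[0,0,0.12],[0,0,0]],[[0,0,0.12],[0,0,0]],[[0,0,0],[0,0,0]],[[0,0,0],[0,0,0]]]'
python3 - <<'E'
from h import *
d=cam("side");s=d["image"][:,:,::-1]
cv2.imwrite("pics/side3z.png",cv2.resize(s[180:270,230:330],None,fx=6.6,fy=6.6,interpolation=cv2.INTER_CUBIC))
E
```

```text
time_s: 4.2
position: [0.5212, 0.1223, 0.0662]
tool_rot: [[-0.998, 0.064, -0.0], [0.064, 0.998, -0.0], [0.0, -0.0, -1.0]]
ft_force: [0.6, 0.5, -1.0]
grip_width: 0.048
```

View pics/side3z.png

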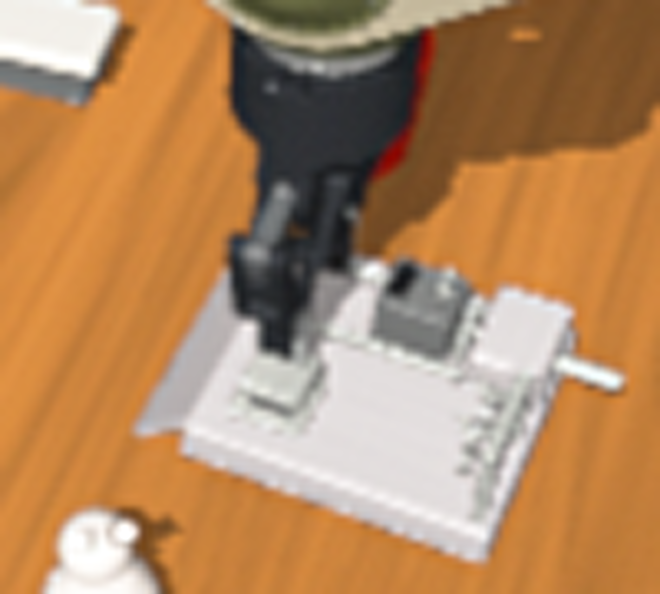

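The finger tip at (275, 350) is over the button at (283, 385), and the lane finger is ahead of the case. I'll descend in small steps.

```bash
python3 -m pendant '[[[0,0,0.08],[0,0,0]],[[0,0,0],[0,0,0]],[[0,0,0],[0,0,0]],[[0,0,0],[0,0,0]]]'; python3 -m pendant '[[[0,0,0.03],[0,0,0]],[[0,0,0],[0,0,0]],[[0,0,0],[0,0,0]],[[0,0,0],[0,0,0]]]';  python3 -m pendant '[[[0,0,0.02],[0,0,0]],[[0,0,0],[0,0,0]],[[0,0,0],[0,0,0]],[[0,0,0],[0,0,0]]]'
```

```text
time_s: 4.75
position: [0.521, 0.1224, 0.0583]
tool_rot: [[-0.998, 0.064, -0.0], [0.064, 0.998, -0.0], [0.0, -0.0, -1.0]]
ft_force: [-0.1, 0.9, -0.4]
grip_width: 0.0478
time_s: 5.25
position: [0.5212, 0.1224, 0.0554]
tool_rot: [[-0.998, 0.064, 0.0], [0.064, 0.998, 0.0], [-0.0, 0.0, -1.0]]
ft_force: [0.7, 1.2, 2.9]
grip_width: 0.0478
time_s: 5.75
position: [0.5212, 0.1224, 0.0533]
tool_rot: [[-0.998, 0.064, 0.0], [0.064, 0.998, -0.0], [-0.0, -0.0, -1.0]]
ft_force: [2.7, 1.2, 2.7]
grip_width: 0.0478
```

```bash
python3 -m pendant '[[[0,0,0.02],[0,0,0]],[[0,0,0.02],[0,0,0]],[[0,0,0],[0,0,0]],[[0,0,0],[0,0,0]],[[0,0,0],[0,0,0]],[[0,0,0],[0,0,0]],[[0,0,0],[0,0,0]],[[0,0,0],[0,0,0]]]'
python3 - <<'E'
from h import *
d=cam("side");s=d["image"][:,:,::-1]
cv2.imwrite("pics/side4z.png",cv2.resize(s[180:270,230:330],None,fx=6.6,fy=6.6,interpolation=cv2.INTER_CUBIC))
for i in range(4): cam("top");print(env.observe()["ft_force"].round(1))
E
```

```text
time_s: 6.75
position: [0.5215, 0.1224, 0.05]
tool_rot: [[-0.998, 0.064, 0.001], [0.064, 0.998, 0.0], [-0.001, 0.0, -1.0]]
ft_force: [0.8, 0.8, 8.1]
grip_width: 0.0475
[0.6 0.9 9.3]
[0.1 1.3 9.6]
[ 0.9  0.9 10. ]
[1.1 1.1 9.3]
```

View pics/side4z.png

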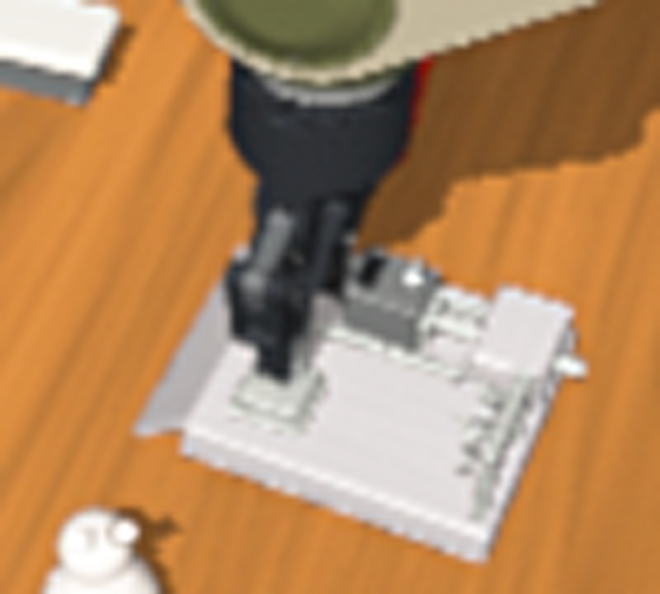

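```bash
python3 - <<'E'
from h import *
S=cam("side");s=env.observe();print(s["ft_force"].round(2),s["position"])
th=np.radians(-3.7);R=np.array([[np.cos(th),-np.sin(th)],[np.sin(th),np.cos(th)]]);o=np.array([.4972,.1238])
f=lambda p:((p[0]+.5)/6.6-.5+230,(p[1]+.5)/6.6-.5+180)
cv2.imwrite("pics/side5z.png",cv2.resize(S["image"][205:240,270:310,::-1],None,fx=15,fy=15,interpolation=cv2.INTER_CUBIC))
for n,a,b,z in(("hole",(403,273),(373,265),.05),("frontNearTop",(376,305),(346,290),.05),("rearNearBottom",(427,357),(415,347),.022),("ring",(447,287),(415,273),.06)):
    A=R.T@(plane(S,f(a),z)[:2]-o);B=R.T@(plane(S,f(b),z)[:2]-o);print(n,(A*1000).round(1),(B*1000).round(1),((B-A)*1000).round(1))
E
```

```text
[1.19 0.33 9.72] [0.52147214 0.12243968 0.04997446]
hole [ -8.  -36.8] [  5.7 -35.7] [13.7  1.1]
frontNearTop [ -3.6 -14.4] [ 11.4 -17. ] [15.  -2.6]
rearNearBottom [-28.2 -18.9] [-21.4 -22. ] [ 6.8 -3.2]
ring [-30.5 -28.5] [-15.1 -30.4] [15.4 -1.8]
```

View pics/side5z.png

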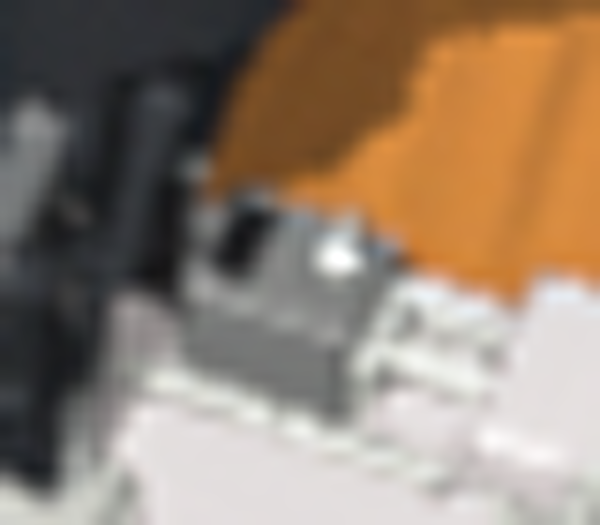

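```bash
python3 -c "
from h import *
print(env.close_job()); s=env.observe(); print(s['time_s'],s['ft_force'],s['position'])"
```

```text
the job is handed in; nothing more can be done
None
the job is handed in; nothing more can be done
```

I pressed the button down with one finger while the other stood in the lane, and the key case popped out and was stopped against it. I handed the job in while holding that pose. It reports no verdict, so the points below are my own last checks.

- **Button:** I took it to be fully down. The tool had gone about 6.5 mm past first contact, and the steady upward force of about 9.5 N is well above the 4.5 N spring.
- **Key case:** The side view shows it upright on the deck, touching the lane finger. It travelled about 14 to 15 mm, so its origin is near x = −6 mm in the holder's frame. One of the four image points I measured, the rear bottom corner, gave only about 7 mm. I put that down to it being a poorly defined pixel, and even then the case would be around x = −13 mm, still inside the limit.
- **Push on the finger:** I could not measure this separately. The sideways wrist reading was only about 1 N, close to the noise, because friction on the button may hide part of it. I inferred that the case bears on the finger from the visible contact and the ejector still pushing.
- **Bystanders:** I saw no sign of anything being disturbed, and the path stayed clear of them. I did not measure their final positions.
- **Time:** The last move ended at about 6.8 s of the 38 s allowed, and the job was handed in shortly after.

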